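# Stand the fallen sauce carton in the corner of the delivery tray

## Task

The red sauce carton has fallen over on the prep table. Stand it upright, cap up, on the floor of the blue delivery tray, in the one corner that has no meal box, pushed square and flush against both walls of that corner. Set it down rather than dropping it, and leave the packed meals and everything else on the table where it is.

Things in the scene. Friction and masses are not known exactly. Their poses are not given: they have to be found in the camera images.
- sauce_carton: Red rigid brick carton, about 0.44 kg: block 60 x 60 mm, 120 mm high, plus a white screw cap (24 mm wide, 12 mm high, 10 mm off centre) on its top. Starts lying on a long side on the table, cap roughly to the robot's left. Origin: centre of the underside (end without cap), 30 mm above the table when lying; z runs along the long axis to the cap end; x, y square to the four sides, which are alike.
- tray: Blue plastic tray, 300 mm along its x, 400 mm along its y, 60 mm high, fixed to the table. Upright walls 8 mm, floor 6 mm thick; inside 284 x 384 mm. Origin: centre of its underside; z up, x roughly away from the robot, y roughly to the robot's left. Three corners hold a meal box; the fourth (+x +y: far left) is empty for about 140 mm along x and 190 mm along y.
- free_corner (a point): Inner bottom corner of the tray without a meal box: where the insides of its +x and +y walls meet the top of the floor, 6 mm above the table. Axes as the tray's: free space lies towards -x and -y; the walls rise 54 mm above this point. A carton fully home in the corner, standing, has its origin at (-30, -30, 0) mm in this frame; either pair of its sides may meet either wall.
- meal_a: Packed meal, one of three alike: lidded clear box of spaghetti with a basil leaf, 118 (x) x 172 (y) x 52 mm high, about 0.45 kg, loose in the far right corner of the tray (its lid 58 mm above the table). Origin: centre of its underside. Leave it there.
- meal_b: Packed meal, one of three alike: lidded clear box of spaghetti with a basil leaf, 118 (x) x 172 (y) x 52 mm high, about 0.45 kg, loose in the near right corner of the tray (its lid 58 mm above the table). Origin: centre of its underside. Leave it there.
- meal_c: Packed meal, one of three alike: lidded clear box of spaghetti with a basil leaf, 118 (x) x 172 (y) x 52 mm high, about 0.45 kg, loose in the near left corner of the tray (its lid 58 mm above the table). Origin: centre of its underside. Leave it there.
- cream_carton: Green carton standing upright, 60 x 60 x 120 mm plus a 12 mm white cap. Stands loose towards the far or right side of the table. Origin: centre of its underside. Leave it there.
- pepper_mill: Dark wooden pepper mill, 58 mm across, 164 mm high. Stands loose towards the far or right side of the table. Origin: centre of its underside. Leave it there.
- oil_bottle: Green glass oil bottle, 62 mm across, 200 mm high. Stands loose towards the far or right side of the table. Origin: centre of its underside. Leave it there.
- herb_jar: Amber jar with a steel lid, 72 mm across, 105 mm high. Stands loose towards the left side of the table. Origin: centre of its underside. Leave it there.
- serving_spoon: Serving spoon with a black handle, 180 mm long, lying on the table left of the fallen carton, under 35 mm high. Leave it there.
Not all that is in view belongs to the job. What is meant by the sauce_carton is not turquoise or yellow, and is the larger of those in its own colour.

How it is judged:
On the way:
1. the carton is turned upright, cap up (within about 11 degrees) (angle between sauce_carton's own z axis and vertical below 0.2 rad), for 0.2 s.
At the end, for the whole second after the job is handed in: The carton stands at rest, released, cap up (within 3.4 degrees of vertical) on the tray floor in the free corner: its centre is within 35 mm of each of the two corner walls (the carton is 60 mm wide, so no gap over 5 mm) and its sides are parallel to the walls within 3.4 degrees (angle between sauce_carton's own z axis and vertical below 0.06 rad and x of sauce_carton in the frame of free_corner between -0.035 and -0.02 m and y of sauce_carton in the frame of free_corner between -0.035 and -0.02 m and z of sauce_carton in the frame of free_corner between -0.006 and 0.006 m and (angle between the x axis of sauce_carton and the x axis of free_corner, either way round below 0.06 rad or angle between the x axis of sauce_carton and the y axis of free_corner, either way round below 0.06 rad) and linear speed of sauce_carton below 0.02 m/s and angular speed of sauce_carton below 0.1 rad/s and contact force between sauce_carton and the arm below 0.1 N); the robot touches nothing.
It fails at once if the carton is dropped or thrown (moves faster than 0.5 m/s while the fingers do not touch it; a fall of about 13 mm) (linear speed of sauce_carton above 0.5 m/s and contact force between sauce_carton and the fingers below 0.05 N).
It fails at once if a packed meal box is shifted by more than 20 mm (distance of any of meal_a, meal_b, meal_c from where it was at the start of the episode above 0.02 m).
It fails at once if another bottle, jar, mill, carton or the spoon is shifted by more than 30 mm, or one is knocked over (distance of any of cream_carton, pepper_mill, oil_bottle, herb_jar, serving_spoon from where it was at the start of the episode above 0.03 m or angle between any of cream_carton, pepper_mill, oil_bottle, herb_jar's own z axis and vertical above 0.5 rad).
It also fails if it takes over 59 s, if anything falls off the work surface, if the arm or the gripper's body presses on something with over 40 N, if the wrist force passes 120 N, or if a joint passes its speed limit or range.

## Robot

A 7-joint arm with a two-finger parallel gripper is mounted at the origin on the work surface. World frame = base frame: x ahead of the robot, y to its left, z up, the work surface at z = 0. Lengths are in m, angles in rad, forces in N, time in s.
With the tool pointing down it reaches from about 0.425 to 0.875 m from the base axis. Payload 4.7 kg.
Tool frame: the origin (TCP) lies on the centre line of the jaws, within the pads' length; the fingertips stand 22 mm ahead of it and the grasp point (between the pads) lies 3 mm ahead of it; z points along the fingers, y is the direction in which the jaws open and shut (so a half turn about z gives the same grasp; the last joint's range is limited). The gripper opens to 87 mm and grips with 3 to 60 N. Pads are 19 mm wide; open, the fingers measure 117 mm over their backs; the gripper's body (75 mm by 190 mm) begins 51 mm behind the grasp point.
Start: joints at [-1.226, 0.321, -0.07, 1.45, 0.023, 1.371, -0.057], TCP at [0.211, 0.615, 0.245] pointing down, gripper open.
Joint ranges: [-2.86, 2.86], [-0.3, 2.09], [-1.38, 1.24], [0.06, 2.45], [-1.56, 4.7], [0.09, 2.05], [-2.69, 2.69]. Speed limits (rad/s): [2.57, 2.57, 3.14, 3.14, 3.14, 3.14, 3.14].

## Interface

Orientations are given as a rotation vector (axis times angle).
In Python, from bench import ctrl, imaging, close_job, finder gives the robot as it stands. The module is installed in compiled form; this text tells all that it offers.
- The arm moves only by the shell command python3 -m jog 'ROWS' [FORCE]. ROWS is JSON, a list that holds one entry, the list of rows, each a list of 7 numbers: the shift along the tool's x, y, z in cm, then the turn, a rotation vector about the tool's x, y, z in degrees, then the finger opening in cm, from 0 to 8.7. In form: [[[dx, dy, dz, ax, ay, az, claw], ...]]. A call has 1 to 12 rows; each row shifts and turns the commanded pose from where the row before left it, along the tool's axes as they then stand; what a row does not reach is not made up. A row lasts 1/10 s, in which the tool goes at most 50 mm and 8.59 degrees, less where a joint would pass 70% of its speed; a pose out of reach is approached as far as the arm can. A call is refused whole if a number of a shift passes 5 or a number of a turn 8.59, either way. A call with a gripper value outside its range is refused whole. The fingers move at their own pace and stop on an object; FORCE is the grip in N (left out, the last holds). Time passes only in rows, so rows that do not move let the fingers close. It gives the time, the measured TCP pose, the force and the opening at its end, in the units of the state.
- ctrl.get_state(): the state, without advancing time (a new reading comes with each control period).
- imaging.get_image(name): name is "scene" or "top" or "wrist"; returns a dict with "frame" (384x512x3 uint8, red, green, blue), "intrinsics" (3x3 intrinsics, pixels), "pose" (4x4, takes a point from camera to world coordinates). Camera axes: x right, y down, z forward; pixel columns grow to the right and rows downward; lengths in m; the calibration is good to about 2 mm. The wrist camera is an equidistant fisheye: a pixel r from the principal point sees the ray r / f radians off the axis. A picture is of the moment at which its call begins. There is no depth.
- close_job(): hands the job in, once; it reports no verdict.
Trained networks look in the newest picture that a camera, given by its name, has taken for a name from the list of things; names that differ only in an ending like _2 or _b are one class to them, and where a whole thing is asked for, a point or a joint stands for the part that bears it (a point fixed in the world has none). Each returns a list of dicts, best first, with "conf" (0 to 1); they miss things now and then, are a little off and sometimes report something else, mostly with a low value. They report only what shows in the picture. A call takes as long as a camera call. They do not tell look-alikes from the thing itself.
- finder.trace(label, camera): "region" (384x512 bool, what is visible of it) and "point" ([row, column] as shares, 0 to 1, of the picture: columns of its width, rows of its height, amid what is visible of it).
- finder.spot_point(label, camera): "point" ([row, column] as shares, 0 to 1, of the picture: columns of its width, rows of its height: a listed point, or the origin of a listed thing).
The state is a dict: "time": time; "joint_positions": joint angles; "qd": joint speeds; "joint_torque": joint torques, N m; "position": TCP position; "tool_rot": TCP orientation; "ft_force": force on the tool from outside, world axes, zero at the start; "torque": the same for the moment, N m; "grip_width": opening from 0.0 (shut) to 1.0 (fully open).
Only numpy, scipy, OpenCV 4.12 (cv2) and the standard library are available. Lean on these libraries where they do the work, as an engineer would, in place of code of your own. Each camera call takes 0.05 s, during which the arm holds its last target. There are 200 camera calls.

## Working session

There is one attempt and no reset: what is moved stays moved. The work goes in short steps, Python scripts to look and compute and a shell command to move; the robot and the scene stay as the last step left them, time stands still between calls to the robot, and variables do not carry over. Pictures are saved under pics/ and viewed, about 8 in all and at most 12, crops included, and the job is handed in when it is done.

```bash
mkdir -p pics; cat > h.py <<'E'
import numpy as np, cv2
from bench import ctrl, imaging, finder
from scipy.spatial.transform import Rotation as R
def px2w(im,u,v,z):
    K=im["intrinsics"];P=im["pose"]
    d=P[:3,:3]@np.array([(u-K[0,2])/K[0,0],(v-K[1,2])/K[1,1],1.]);o=P[:3,3]
    return o+d*(z-o[2])/d[2]
def w2px(im,p):
    K=im["intrinsics"];P=im["pose"];c=P[:3,:3].T@(np.array(p)-P[:3,3]);q=K@c;return q[:2]/q[2]
E
python3 - <<'E'
from h import *
np.set_printoptions(precision=4,suppress=True)
a=imaging.get_image("top");b=imaging.get_image("scene")
for n,i in(("top",a),("scene",b)):
    cv2.imwrite(f"pics/{n}1.png",cv2.resize(i["frame"][:,:,::-1],(800,600)));print(n,i["intrinsics"],i["pose"])
for l in("sauce_carton","free_corner","tray","cream_carton","pepper_mill","oil_bottle","herb_jar","serving_spoon"):
    for r in finder.spot_point(l,"top")[:3]:
        v,u=r["point"];u*=512;v*=384
        print(l,r["conf"],[u,v],px2w(a,u,v,{"sauce_carton":.03,"free_corner":.006}.get(l,0)))
s=ctrl.get_state();print(s);print(R.from_rotvec(s["tool_rot"]).as_matrix())
E
```

```text
top [[426.9499   0.     252.6478]
 [  0.     426.9499 191.8776]
 [  0.       0.       1.    ]] [[-0.0572 -0.9765  0.2076  0.2024]
 [-0.9983  0.0549 -0.0172 -0.0224]
 [ 0.0054 -0.2083 -0.9781  1.5734]
 [ 0.      0.      0.      1.    ]]
scene [[447.2549   0.     252.5193]
 [  0.     447.2549 203.9261]
 [  0.       0.       1.    ]] [[-0.2115  0.5262 -0.8236  1.7992]
 [ 0.9772  0.0965 -0.1892  0.2734]
 [-0.0201 -0.8449 -0.5346  0.8891]
 [ 0.      0.      0.      1.    ]]
sauce_carton 0.97 [186.6752, 263.808] [0.2815 0.2003 0.03  ]
sauce_carton 0.64 [185.8048, 197.79840000000002] [0.5216 0.1975 0.03  ]
sauce_carton 0.61 [156.8768, 146.8032] [0.7241 0.3016 0.03  ]
free_corner 0.84 [239.2064, 164.3904] [ 0.6448 -0.005   0.006 ]
free_corner 0.59 [383.3856, 172.18560000000002] [ 0.5836 -0.55    0.006 ]
tray 0.69 [286.208, 209.0112] [ 0.464  -0.1715  0.    ]
cream_carton 0.92 [219.4944, 130.5984] [0.7866 0.0646 0.    ]
pepper_mill 0.65 [384.3072, 172.416] [ 0.584  -0.5554  0.    ]
oil_bottle 0.76 [178.4832, 141.00480000000002] [0.753  0.2245 0.    ]
oil_bottle 0.22 [238.3872, 165.00480000000002] [ 0.6442 -0.0017  0.    ]
herb_jar 0.96 [118.3232, 181.7088] [0.6041 0.4547 0.    ]
serving_spoon 0.87 [126.6176, 221.79840000000002] [0.4494 0.4229 0.    ]
serving_spoon 0.34 [381.3888, 176.7936] [ 0.5675 -0.5422  0.    ]
{'time': 0.5, 'joint_positions': array([-1.2259,  0.321 , -0.0701,  1.4506,  0.0226,  1.3708, -0.0569]), 'qd': array([ 0.0003,  0.0002, -0.0013, -0.    ,  0.001 , -0.0022,  0.0008]), 'joint_torque': array([  0.0004, -49.0604,  -0.4023, -31.2462,  -0.0636,   0.0346,
         0.0001]), 'position': array([0.2111, 0.6147, 0.2445]), 'tool_rot': array([ 0.5172,  3.0987, -0.0001]), 'ft_force': array([ 0.4131,  0.1213, -0.3795]), 'torque': array([-0.0843, -0.033 , -0.0286]), 'grip_width': 0.9986861840625446}
[[-0.9458  0.3248  0.    ]
 [ 0.3248  0.9458 -0.    ]
 [-0.     -0.     -1.    ]]
```

View pics/top1.png

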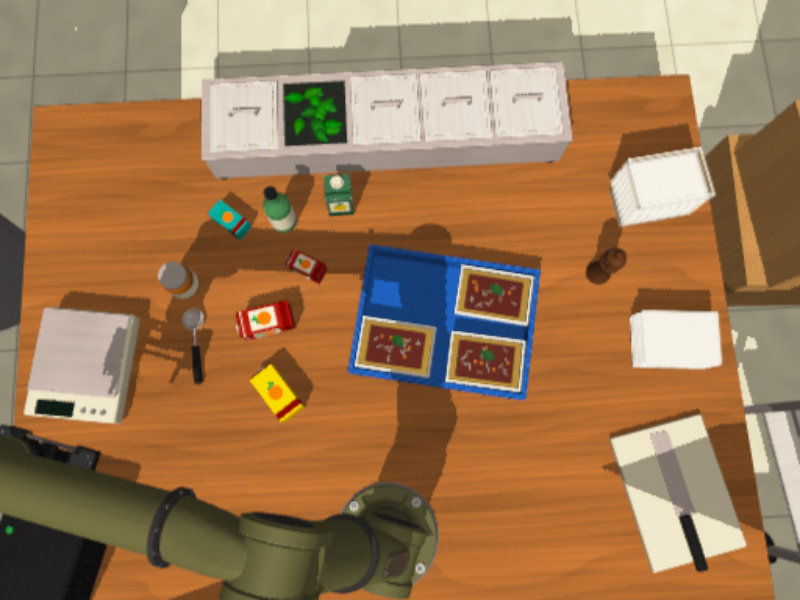

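View pics/scene1.png

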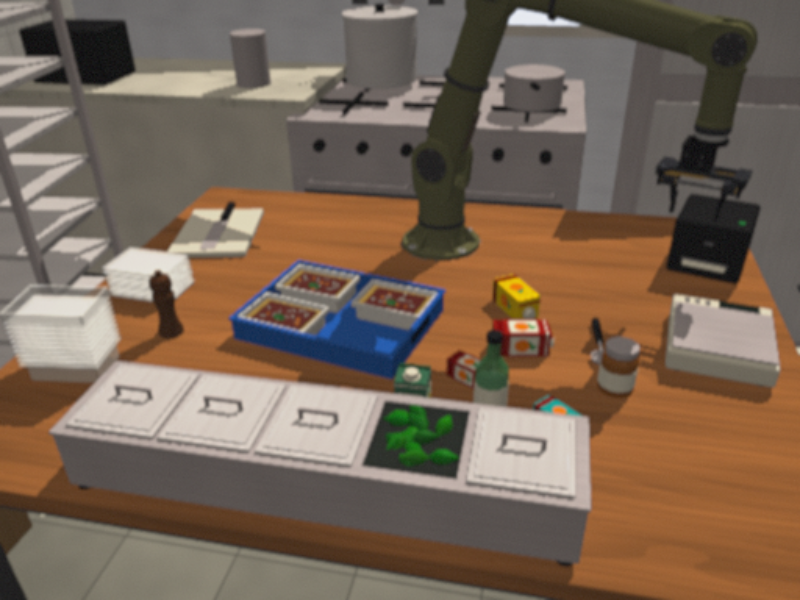

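Top view (800 px scale): the target red carton is at (265,320), cap to the left. The smaller red look-alike is at (307,265). The tray's free corner is at about (372,255). Next I fit carton and tray by silhouette.

```bash
cat > fit.py <<'E'
from h import *
from scipy.optimize import minimize
def box(x,y,yaw,sx,sy,z0,z1):
    c,s=np.cos(yaw),np.sin(yaw)
    return [np.array([x+c*a-s*b,y+s*a+c*b,z]) for a in(-sx/2,sx/2) for b in(-sy/2,sy/2) for z in(z0,z1)]
def sil(im,pts,S=4):
    p=np.array([w2px(im,q) for q in pts]); m=np.zeros((384*S,512*S),np.uint8)
    cv2.fillConvexPoly(m,cv2.convexHull(np.round((p+.5)*S-.5).astype(np.int32)),1)
    return cv2.resize(m.astype(np.float32),(512,384),interpolation=cv2.INTER_AREA)
def fit(ims,masks,x0,f):
    cost=lambda p:sum(1-np.minimum(m,s).sum()/np.maximum(m,s).sum() for i,m in zip(ims,masks) for s in[sil(i,f(p))])
    r=minimize(cost,x0,method="Nelder-Mead",options=dict(initial_simplex=[x0]+[np.array(x0)+d for d in np.diag([.02,.02,.1])],xatol=1e-4,fatol=1e-4))
    return r.x,r.fun
E
python3 - <<'E'
from fit import *
np.set_printoptions(precision=4,suppress=True)
I={n:imaging.get_image(n) for n in("top","scene")}
# tray: blue hull in top
M={}
for n,i in I.items():
    rg=[r for r in finder.trace("sauce_carton",n)]
    print(n,[(r["conf"],np.array(r["point"])[::-1]*[800,600],r["region"].sum()) for r in rg])
    hs=cv2.cvtColor(i["frame"],cv2.COLOR_RGB2HSV)
    b=cv2.inRange(hs,(105,130,50),(125,255,255)); b=cv2.morphologyEx(b,cv2.MORPH_OPEN,np.ones((2,2)))
    k,l,st,_=cv2.connectedComponentsWithStats(b);j=1+st[1:,4].argmax();ys,xs=np.where(l==j)
    m=np.zeros((384,512),np.uint8);cv2.fillConvexPoly(m,cv2.convexHull(np.stack([xs,ys],1).astype(np.int32)),1);M[n]=m.astype(np.float32);print(n,st[j])
for s in(["top"],["top","scene"]):
    x,f=fit([I[n] for n in s],[M[n] for n in s],[.48,-.17,-.1],lambda p:box(*p,.3,.4,0,.06));print("tray",s,x,f,"corner",x[:2]+np.array([[np.cos(x[2]),-np.sin(x[2])],[np.sin(x[2]),np.cos(x[2])]])@[.142,.192])
import pickle
C={}
tgt={"top":(265,320),"scene":(523,338)}
for n in I:
    rs=finder.trace("sauce_carton",n); r=min(rs,key=lambda r:np.hypot(*(np.array(r["point"])[::-1]*[800,600]-tgt[n])));m=r["region"];C[n]=m.astype(np.float32);print(n,r["point"],m.sum())
def car(p): # p: body centre x,y, yaw of long axis measured so axis=(-sin,cos)
    c,s=np.cos(p[2]),np.sin(p[2]);q=box(*p,.06,.12,0,.06)
    return q
for s in(["top"],["top","scene"]):
    x,f=fit([I[n] for n in s],[C[n] for n in s],[.51,.25,-.1],car);print("carton centre",s,x,f)
    ax=np.array([-np.sin(x[2]),np.cos(x[2])]);print(" base",x[:2]-.06*ax)
E
```

```text
top [(0.87, array([276.72, 394.08]), np.int64(683)), (0.71, array([305.76, 263.58]), np.int64(325)), (0.58, array([262.64, 313.14]), np.int64(690)), (0.55, array([228.72, 219.24]), np.int64(329)), (0.35, array([198.16, 330.3 ]), np.int64(227))]
top [ 224  158  123   98 4467]
scene [(0.65, array([525.76, 329.22]), np.int64(783)), (0.65, array([519.04, 293.88]), np.int64(658)), (0.64, array([554.24, 408.9 ]), np.int64(194)), (0.63, array([463.44, 367.5 ]), np.int64(378))]
scene [ 149  186  135   56 2678]
tray ['top'] [ 0.469  -0.1657 -0.2107] 0.026374459266662598 corner [ 0.648  -0.0077]
tray ['top', 'scene'] [ 0.4712 -0.1614 -0.2061] 0.36759090423583984 corner [ 0.6495 -0.0025]
top [0.5219, 0.3283] 690
scene [0.5487, 0.6572] 783
carton centre ['top'] [0.4999 0.2572 0.1767] 0.05650460720062256
 base [0.5105 0.1982]
carton centre ['top', 'scene'] [0.499  0.2572 0.1498] 0.23447251319885254
 base [0.508  0.1979]
```

Corner is at about (0.648, -0.007) with the tray turned -12°. Carton centre is (0.50, 0.257) with its axis turned about 9.5°. I move above it and turn the jaws across its width.

```bash
python3 -m jog '[[[-3.15,-1.85,0,0,0,0,8.7],[-3.15,-1.85,0,0,0,0,8.7],[-3.15,-1.85,0,0,0,0,8.7],[-3.15,-1.85,0,0,0,0,8.7],[-3.15,-1.85,0,0,0,0,8.7],[-3.15,-1.85,0,0,0,0,8.7],[-3.15,-1.85,0,0,0,0,8.7],[-3.15,-1.85,0,0,0,0,8.7],[-3.15,-1.85,0,0,0,0,8.7],[-3.15,-1.85,0,0,0,0,8.7],[-3.15,-1.85,0,0,0,0,8.7],[-3.15,-1.85,0,0,0,0,8.7]]]'; python3 -m jog '[[[0,0,0,0,0,7.69,8.7],[0,0,0,0,0,7.69,8.7],[0,0,0,0,0,7.69,8.7],[0,0,0,0,0,7.69,8.7],[0,0,0,0,0,7.69,8.7],[0,0,0,0,0,7.69,8.7],[0,0,0,0,0,7.69,8.7],[0,0,0,0,0,7.69,8.7],[0,0,0,0,0,0,8.7]]]'
cat > st.py <<'E'
from h import *
np.set_printoptions(precision=4,suppress=True)
s=ctrl.get_state();print(s["time"],s["position"],"q",s["joint_positions"],"F",s["ft_force"],"T",s["torque"],"g",s["grip_width"]);print(R.from_rotvec(s["tool_rot"]).as_matrix())
E
python3 st.py
```

```text
time: 2.0
position: [0.4974, 0.2809, 0.2449]
tool_rot: [0.517, 3.098, 0.001]
ft_force: [-0.2, 1.4, 0.2]
grip_width: 1.001
time: 2.9
position: [0.4966, 0.2821, 0.2447]
tool_rot: [2.03, 2.398, 0.0]
ft_force: [-0.3, 0.2, -0.7]
grip_width: 1.002
2.9 [0.4966 0.2821 0.2447] q [-0.8191  0.1518  0.2858  1.6633 -0.0439  1.3324 -0.3601] F [-0.2581  0.183  -0.704 ] T [-0.1124  0.061   0.0087] g 1.0023197336273604
[[-0.1652  0.9863  0.0002]
 [ 0.9863  0.1652  0.0002]
 [ 0.0001  0.0003 -1.    ]]
```

```bash
python3 - <<'E'
from h import *
i=imaging.get_image("wrist");cv2.imwrite("pics/w1.png",i["frame"][:,:,::-1]);print(i["intrinsics"],i["pose"])
E
python3 -m jog '[[[0,0,0,0,8.5,0,8.7],[0,0,0,0,8.5,0,8.7],[0,0,0,0,8.5,0,8.7],[0,0,0,0,8.5,0,8.7],[0,0,0,0,8.5,0,8.7],[0,0,0,0,8.5,0,8.7],[0,0,0,0,8.5,0,8.7],[0,0,0,0,8.5,0,8.7],[0,0,0,0,8.5,0,8.7],[0,0,0,0,8.5,0,8.7],[0,0,0,0,5,0,8.7],[0,0,0,0,0,0,8.7]]]';python3 st.py
```

```text
[[297.31863964   0.         257.07078976]
 [  0.         297.31863964 191.3996967 ]
 [  0.           0.           1.        ]] [[ 9.86387398e-01  1.56797862e-01  4.95412095e-02  4.84137969e-01]
 [ 1.64437976e-01 -9.40977761e-01 -2.95839493e-01  3.63752700e-01]
 [ 2.30176377e-04  2.99958804e-01 -9.53952128e-01  3.85918411e-01]
 [ 0.00000000e+00  0.00000000e+00  0.00000000e+00  1.00000000e+00]]
time: 4.15
position: [0.4961, 0.2816, 0.241]
tool_rot: [-1.089, -1.279, -1.083]
ft_force: [0.2, -1.0, 0.4]
grip_width: 1.0
4.15 [0.4961 0.2816 0.241 ] q [-0.1988  0.5681  0.3039  1.9488 -1.4842  1.8338  0.95  ] F [ 0.1634 -1.0267  0.3853] T [-1.1871 -0.1392  0.0352] g 0.9996209859662887
[[ 0.0048  0.9863 -0.1646]
 [ 0.0004  0.1646  0.9864]
 [ 1.     -0.0048  0.0004]]
```

View pics/w1.png

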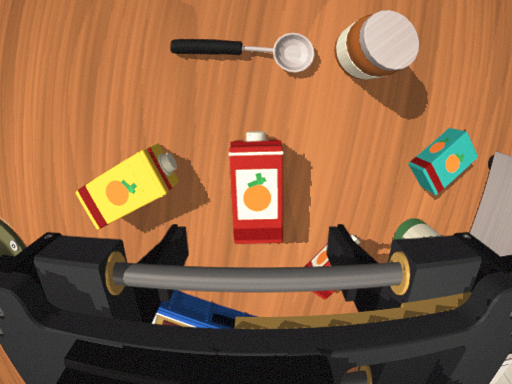

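```bash
cat > wr.py <<'E'
from fit import *
import fit as F
def w2px_f(im,p):
    K=im["intrinsics"];P=im["pose"];c=P[:3,:3].T@(np.array(p)-P[:3,3]);th=np.arctan2(np.hypot(c[0],c[1]),c[2]);n=c[:2]/max(np.hypot(c[0],c[1]),1e-9)
    return np.array([K[0,2],K[1,2]])+K[0,0]*th*n
F.w2px=w2px_f
E
python3 - <<'E'
from wr import *
K=np.array([[297.31863964,0,257.07078976],[0,297.31863964,191.3996967],[0,0,1]])
P=np.array([[9.86387398e-01,1.56797862e-01,4.95412095e-02,4.84137969e-01],[1.64437976e-01,-9.40977761e-01,-2.95839493e-01,3.63752700e-01],[2.30176377e-04,2.99958804e-01,-9.53952128e-01,3.85918411e-01],[0,0,0,1]])
f=cv2.imread("pics/w1.png")[:,:,::-1];i=dict(intrinsics=K,pose=P)
hs=cv2.cvtColor(np.ascontiguousarray(f),cv2.COLOR_RGB2HSV)
m=(cv2.inRange(hs,(0,200,60),(5,255,255))|cv2.inRange(hs,(174,200,60),(180,255,255)))
m[:,:215]=0;m[:,300:]=0;m[:130]=0;m[250:]=0
k,l,st,_=cv2.connectedComponentsWithStats(m);print(st[1:][st[1:,4]>50])
ys,xs=np.where(np.isin(l,1+np.where(st[1:,4]>50)[0]));mm=np.zeros(m.shape,np.uint8);cv2.fillConvexPoly(mm,cv2.convexHull(np.stack([xs,ys],1).astype(np.int32)),1)
print(fit([i],[mm.astype(np.float32)],[.5,.257,.165],lambda p:box(*p,.06,.12,0,.06)))
E
```

```text
[[ 230  140   52   12  419]
 [ 230  156   53   87 1873]]
(array([0.50195955, 0.25533194, 0.19091189]), np.float64(0.028040766716003418))
```

Full 90° tilt is reachable. I'll grasp with the tool leaning -30° so that it ends at +60° with the carton upright, and the body clears meal_a.

```bash
python3 -m jog '[[[0,0,0,0,-8.5,0,8.7],[0,0,0,0,-8.5,0,8.7],[0,0,0,0,-8.5,0,8.7],[0,0,0,0,-8.5,0,8.7],[0,0,0,0,-8.5,0,8.7],[0,0,0,0,-8.5,0,8.7],[0,0,0,0,-8.5,0,8.7],[0,0,0,0,-8.5,0,8.7],[0,0,0,0,-8.5,0,8.7],[0,0,0,0,-8.5,0,8.7],[0,0,0,0,-5,-1,8.7]]]'; python3 -m jog '[[[0,0,0,0,-7.5,0,8.7],[0,0,0,0,-7.5,0,8.7],[0,0,0,0,-7.5,0,8.7],[0,0,0,0,-7.5,0,8.7],[0,0,0,0,0,0,8.7],[0,0,0,0,0,0,8.7]]]';python3 st.py
```

```text
time: 5.25
position: [0.4968, 0.2852, 0.2484]
tool_rot: [1.997, 2.417, 0.009]
ft_force: [-0.9, -0.8, -0.1]
grip_width: 1.0
time: 5.85
position: [0.4967, 0.2827, 0.2454]
tool_rot: [1.726, 2.08, -0.457]
ft_force: [0.7, -1.0, -0.4]
grip_width: 0.998
5.85 [0.4967 0.2827 0.2454] q [-1.0329  0.3428  0.2785  1.5281  0.3406  1.576  -0.6202] F [ 0.6809 -1.0033 -0.405 ] T [0.4525 0.1519 0.0028] g 0.9981123113938064
[[-0.1591  0.9828  0.0938]
 [ 0.8529  0.1847 -0.4884]
 [-0.4973  0.0023 -0.8676]]
```

```bash
python3 -m jog '[[[1.3,0,2.25,0,0,0,8.7],[1.3,0,2.25,0,0,0,8.7],[1.3,0,2.25,0,0,0,8.7],[1.3,0,2.25,0,0,0,8.7],[1.3,0,2.25,0,0,0,8.7],[1.3,0,2.25,0,0,0,8.7],[1.3,0,2.25,0,0,0,8.7],[0.8,0,1.35,0,0,0,8.7],[0.6,0,1.05,0,0,0,8.7],[0,0,0,0,0,0,8.7]]]'; python3 st.py; python3 - <<'E'
from h import *
i=imaging.get_image("wrist");cv2.imwrite("pics/w2.png",i["frame"][:,:,::-1])
E
```

```text
time: 6.85
position: [0.4968, 0.2813, 0.0346]
tool_rot: [1.729, 2.076, -0.463]
ft_force: [-0.2, 0.2, 0.2]
grip_width: 1.001
6.85 [0.4968 0.2813 0.0346] q [-1.0128  0.5558  0.2569  1.6943  0.313   1.2265 -0.7448] F [-0.2311  0.2083  0.2418] T [0.4982 0.2029 0.0225] g 1.001054283390194
[[-0.1569  0.9834  0.091 ]
 [ 0.8518  0.1813 -0.4915]
 [-0.4999  0.0004 -0.8661]]
```

View pics/w2.png

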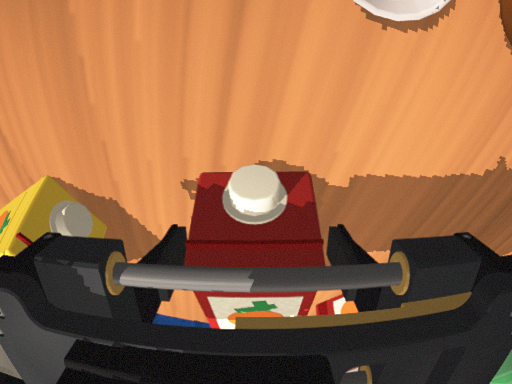

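The fingers straddle the red carton centrally: it spans columns 190–320, and the cap is at (255,195). Closing.

```bash
python3 -m jog '[[[0,0,0,0,0,0,5],[0,0,0,0,0,0,5],[0,0,0,0,0,0,5],[0,0,0,0,0,0,5],[0,0,0,0,0,0,5],[0,0,0,0,0,0,5],[0,0,0,0,0,0,5]]]' 40; python3 -m jog '[[[-0.5,0,-0.87,0,0,0,5],[-1,0,-1.73,0,0,0,5],[-1,0,-1.73,0,0,0,5],[-1,0,-1.73,0,0,0,5],[-1,0,-1.73,0,0,0,5],[-1,0,-1.73,0,0,0,5],[0,0,0,0,0,0,5],[0,0,0,0,0,0,5]]]';python3 st.py
```

```text
time: 7.6
position: [0.4965, 0.2826, 0.0353]
tool_rot: [1.727, 2.077, -0.462]
ft_force: [-2.6, 0.2, 4.4]
grip_width: 0.688
time: 8.4
position: [0.4965, 0.2823, 0.1443]
tool_rot: [1.728, 2.077, -0.461]
ft_force: [-0.1, -0.4, -4.7]
grip_width: 0.687
8.4 [0.4965 0.2823 0.1443] q [-1.0249  0.4264  0.269   1.6302  0.326   1.4063 -0.6834] F [-0.0617 -0.3848 -4.6856] T [ 0.999   0.1654 -0.0156] g 0.686743748319707
[[-0.1577  0.9832  0.0919]
 [ 0.852   0.1826 -0.4906]
 [-0.4991  0.0009 -0.8665]]
```

```bash
python3 -m jog '[[[0,0,0,0,6,0,5],[0,0,0,0,8,0,5],[0,0,0,0,8,0,5],[0,0,0,0,8,0,5],[0,0,0,0,8,0,5],[0,0,0,0,8,0,5],[0,0,0,0,8,0,5],[0,0,0,0,8,0,5],[0,0,0,0,8,0,5],[0,0,0,0,8,0,5],[0,0,0,0,8,0,5],[0,0,0,0,4,0,5]]]'; python3 -m jog '[[[0,0,0,0,0,0,5],[0,0,0,0,0,0,5]]]'; python3 st.py; python3 - <<'E'
from h import *
i=imaging.get_image("scene")
j=imaging.get_image("top")
cv2.imwrite("pics/s2.png",np.hstack([cv2.resize(k["frame"][r:r+150,c:c+150,::-1],(400,400),interpolation=cv2.INTER_CUBIC) for k,r,c in((i,110,240),(j,110,110))]))
E
```

```text
time: 9.6
position: [0.496, 0.2791, 0.1407]
tool_rot: [-1.416, -1.691, -0.812]
ft_force: [-0.1, 0.2, -3.6]
grip_width: 0.686
time: 9.8
position: [0.4961, 0.2817, 0.1431]
tool_rot: [-1.413, -1.697, -0.811]
ft_force: [0.2, 1.1, -3.0]
grip_width: 0.689
9.8 [0.4961 0.2817 0.1431] q [-0.2265  0.416   0.2336  1.9494 -1.1483  1.3776  0.7944] F [ 0.2009  1.1231 -3.03  ] T [-1.5742 -0.2432 -0.0132] g 0.6889277141710017
[[-0.0897  0.9832 -0.1588]
 [ 0.4942  0.1824  0.85  ]
 [ 0.8647 -0.0022 -0.5023]]
```

View pics/s2.png

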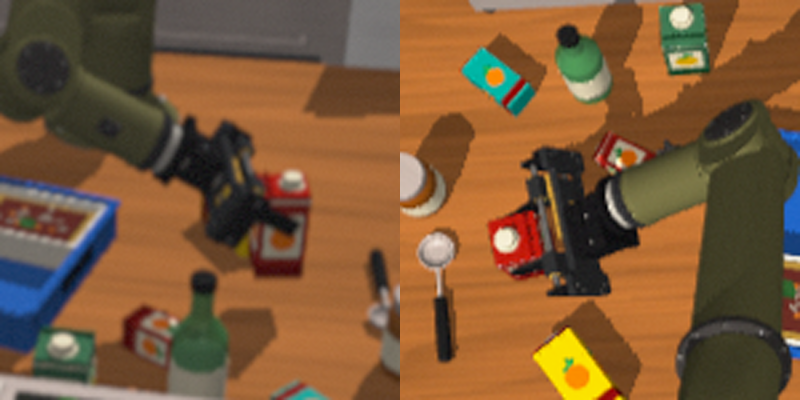

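The right crop shows the cap up. The carton is held upright. I raise it, yaw it to the tray heading, and carry it over.

```bash
python3 -m jog '[[[1.73,0,-1,0,0,0,5],[1.73,0,-1,0,0,0,5],[0,0,0,-4.86,0,2.82,5],[0,0,0,-4.86,0,2.82,5],[0,0,0,-4.86,0,2.82,5],[0,0,0,-4.86,0,2.82,5]]]';python3 -m jog '[[[-1.23,1.4,-2.14,0,0,0,5],[-1.23,1.4,-2.14,0,0,0,5],[-1.23,1.4,-2.14,0,0,0,5],[-1.23,1.4,-2.14,0,0,0,5],[-1.23,1.4,-2.14,0,0,0,5],[-1.23,1.4,-2.14,0,0,0,5],[-1.23,1.4,-2.14,0,0,0,5],[-1.23,1.4,-2.14,0,0,0,5],[-1.23,1.4,-2.14,0,0,0,5],[-1.23,1.4,-2.14,0,0,0,5],[-1.23,1.4,-2.14,0,0,0,5],[-1.23,1.4,-2.14,0,0,0,5]]]';python3 -m jog '[[[0,0,0,0,0,0,5],[0,0,0,0,0,0,5]]]';python3 st.py; python3 - <<'E'
from h import *
i=imaging.get_image("scene")
j=imaging.get_image("wrist")
cv2.imwrite("pics/s3.png",np.hstack([cv2.resize(i["frame"][100:250,140:290,::-1],(400,400),interpolation=cv2.INTER_CUBIC),cv2.resize(j["frame"][:300,100:400,::-1],(400,400),interpolation=cv2.INTER_CUBIC)]))
E
```

```text
time: 10.5
position: [0.4962, 0.2829, 0.186]
tool_rot: [-1.774, -1.437, -1.026]
ft_force: [0.1, 0.2, -3.2]
grip_width: 0.684
time: 11.7
position: [0.6003, -0.0421, 0.1865]
tool_rot: [-1.771, -1.441, -1.023]
ft_force: [0.2, -0.1, -3.5]
grip_width: 0.684
time: 11.9
position: [0.5999, -0.042, 0.186]
tool_rot: [-1.772, -1.439, -1.023]
ft_force: [-0.6, 0.1, -3.2]
grip_width: 0.686
11.9 [ 0.5999 -0.042   0.186 ] q [ 0.139   0.5274  0.477   1.7289 -1.1392  1.6326  0.7829] F [-0.5888  0.1329 -3.1745] T [-1.5906  0.3687  0.0105] g 0.6862166363779242
[[ 0.1021  0.9786  0.1788]
 [ 0.4902 -0.2059  0.8469]
 [ 0.8656  0.0012 -0.5007]]
```

View pics/s3.png

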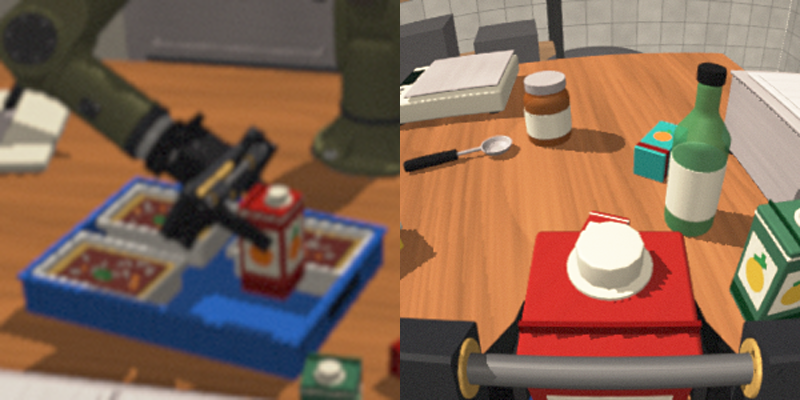

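```bash
python3 -m jog '[[[-1.3,0,0.75,0,0,0,5],[-1.73,0,1,0,0,0,5],[-1.73,0,1,0,0,0,5],[-1.3,0,0.75,0,0,0,5],[-0.69,0,0.4,0,0,0,5],[-0.35,0,0.2,0,0,0,5],[0,0,0,0,0,0,5],[0,0,0,0,0,0,5]]]';python3 -m jog '[[[-0.26,0,0.15,0,0,0,5],[-0.26,0,0.15,0,0,0,5],[0,0,0,0,0,0,5]]]'; python3 -m jog '[[[-0.17,0,0.1,0,0,0,5],[-0.17,0,0.1,0,0,0,5],[0,0,0,0,0,0,5]]]'
```

```text
time: 12.8
position: [0.6, -0.0425, 0.104]
tool_rot: [-1.772, -1.438, -1.025]
ft_force: [0.1, 0.0, -2.0]
grip_width: 0.688
time: 13.1
position: [0.5995, -0.0423, 0.0971]
tool_rot: [-1.773, -1.437, -1.023]
ft_force: [-0.9, -0.3, -3.6]
grip_width: 0.683
time: 13.4
position: [0.5997, -0.0424, 0.0935]
tool_rot: [-1.772, -1.436, -1.024]
ft_force: [-0.8, -0.6, -1.9]
grip_width: 0.686
```

```bash
python3 -m jog '[[[-0.09,0,0.05,0,0,0,5],[0,0,0,0,0,0,5],[0,0,0,0,0,0,5]]]';python3 -m jog '[[[-0.09,0,0.05,0,0,0,5],[0,0,0,0,0,0,5],[0,0,0,0,0,0,5]]]'; python3 -m jog '[[[-0.09,0,0.05,0,0,0,5],[0,0,0,0,0,0,5],[0,0,0,0,0,0,5]]]'
```

```text
time: 13.7
position: [0.5997, -0.0424, 0.0935]
tool_rot: [-1.771, -1.437, -1.025]
ft_force: [-3.5, -1.9, 5.5]
grip_width: 0.689
time: 14.0
position: [0.5996, -0.0425, 0.0935]
tool_rot: [-1.77, -1.436, -1.026]
ft_force: [-3.5, -3.4, 10.0]
grip_width: 0.688
time: 14.3
position: [0.5996, -0.0425, 0.0935]
tool_rot: [-1.769, -1.436, -1.028]
ft_force: [-5.5, -3.2, 13.1]
grip_width: 0.686
```

```bash
python3 -m jog '[[[0.2,0,-0.12,0,0,0,5],[0,0.2,0,0,0,0,5],[0,0.2,0,0,0,0,5],[0,0.2,0,0,0,0,5],[0,0,0,0,0,0,5]]]';python3 -m jog '[[[0,0.15,0,0,0,0,5],[0,0.15,0,0,0,0,5],[0,0,0,0,0,0,5]]]'; python3 -m jog '[[[0,0.15,0,0,0,0,5],[0,0,0,0,0,0,5],[0,0,0,0,0,0,5]]]'
```

```text
time: 14.8
position: [0.6047, -0.0423, 0.0935]
tool_rot: [-1.768, -1.436, -1.023]
ft_force: [-4.6, 1.0, 6.8]
grip_width: 0.687
time: 15.1
position: [0.6075, -0.0426, 0.0936]
tool_rot: [-1.767, -1.436, -1.023]
ft_force: [-5.1, 0.6, 7.0]
grip_width: 0.682
time: 15.4
position: [0.6089, -0.0428, 0.0936]
tool_rot: [-1.767, -1.435, -1.023]
ft_force: [-5.8, 1.1, 6.3]
grip_width: 0.688
```

```bash
python3 -m jog '[[[0,0.15,0,0,0,0,5],[0,0.15,0,0,0,0,5],[0,0,0,0,0,0,5]]]';python3 -m jog '[[[0,0.15,0,0,0,0,5],[0,0.15,0,0,0,0,5],[0,0,0,0,0,0,5]]]'
```

```text
time: 15.7
position: [0.6119, -0.0433, 0.0936]
tool_rot: [-1.767, -1.436, -1.023]
ft_force: [-5.2, 1.1, 6.7]
grip_width: 0.687
time: 16.0
position: [0.6129, -0.0435, 0.0937]
tool_rot: [-1.764, -1.435, -1.02]
ft_force: [-11.1, 1.8, 8.5]
grip_width: 0.683
```

+x wall contact. Now the +y wall.

```bash
python3 -m jog '[[[0.1,0,0.17,0,0,0,5],[0.1,0,0.17,0,0,0,5],[0.1,0,0.17,0,0,0,5],[0,0,0,0,0,0,5]]]';python3 -m jog '[[[0.1,0,0.17,0,0,0,5],[0,0,0,0,0,0,5]]]';python3 -m jog '[[[0.1,0,0.17,0,0,0,5],[0,0,0,0,0,0,5]]]'
```

```text
time: 16.4
position: [0.6132, -0.0428, 0.0937]
tool_rot: [-1.772, -1.434, -1.018]
ft_force: [-16.3, -9.7, 13.2]
grip_width: 0.687
time: 16.6
position: [0.6133, -0.0424, 0.0937]
tool_rot: [-1.775, -1.434, -1.018]
ft_force: [-18.7, -13.0, 14.3]
grip_width: 0.688
time: 16.8
position: [0.6134, -0.0419, 0.0938]
tool_rot: [-1.776, -1.434, -1.018]
ft_force: [-21.6, -16.7, 17.7]
grip_width: 0.686
```

```bash
python3 - <<'E'
from h import *
i=imaging.get_image("scene")
j=imaging.get_image("wrist")
cv2.imwrite("pics/s4.png",np.hstack([cv2.resize(i["frame"][160:260,180:280,::-1],(400,400),interpolation=cv2.INTER_CUBIC),cv2.resize(j["frame"][100:300,150:350,::-1],(400,400),interpolation=cv2.INTER_CUBIC)]))
E
python3 st.py
```

```text
16.9 [ 0.6134 -0.0419  0.0938] q [ 0.1592  0.6803  0.4447  1.7213 -1.1927  1.5729  0.8975] F [-21.4592 -16.7351  17.5988] T [-0.28    2.3488  2.9227] g 0.6849172366059053
[[ 0.1087  0.9781  0.1775]
 [ 0.4905 -0.2081  0.8462]
 [ 0.8646 -0.0049 -0.5024]]
```

View pics/s4.png

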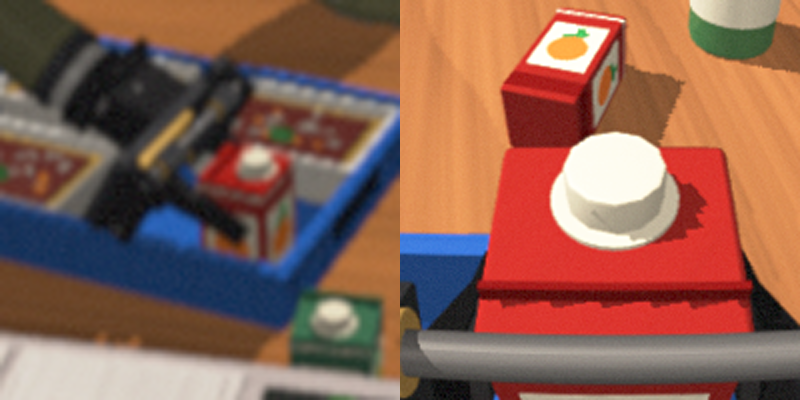

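Ambiguous: the carton may be stuck by friction. I relieve the floor and x-wall pressure, then see whether it moves on in y.

```bash
python3 -m jog '[[[0,-0.3,0,0,0,0,5],[0.15,0,-0.09,0,0,0,5],[0.15,0,-0.09,0,0,0,5],[0,0,0,0,0,0,5],[0,0,0,0,0,0,5]]]';python3 st.py;python3 -m jog '[[[0.1,0,0.17,0,0,0,5],[0,0,0,0,0,0,5],[0,0,0,0,0,0,5]]]'
```

```text
time: 17.4
position: [0.6147, -0.0351, 0.0952]
tool_rot: [-1.773, -1.437, -1.022]
ft_force: [-1.6, -0.3, -3.4]
grip_width: 0.686
17.4 [ 0.6147 -0.0351  0.0952] q [ 0.1532  0.674   0.4387  1.7277 -1.1968  1.565   0.8968] F [-1.5948 -0.3024 -3.4215] T [-1.7323  0.608   0.1658] g 0.685901128333512
[[ 0.1044  0.9784  0.1782]
 [ 0.4894 -0.2065  0.8473]
 [ 0.8658 -0.0012 -0.5004]]
time: 17.7
position: [0.6151, -0.033, 0.0959]
tool_rot: [-1.772, -1.437, -1.023]
ft_force: [-1.9, 0.6, -4.8]
grip_width: 0.688
```

It was friction: the carton is now about 2 mm above the floor and moving freely. Continue in y.

```bash
python3 -m jog '[[[0.1,0,0.17,0,0,0,5],[0,0,0,0,0,0,5],[0,0,0,0,0,0,5]]]';python3 -m jog '[[[0.1,0,0.17,0,0,0,5],[0,0,0,0,0,0,5],[0,0,0,0,0,0,5]]]';python3 -m jog '[[[0.1,0,0.17,0,0,0,5],[0,0,0,0,0,0,5],[0,0,0,0,0,0,5]]]'
```

```text
time: 18.0
position: [0.6154, -0.0316, 0.096]
tool_rot: [-1.772, -1.437, -1.023]
ft_force: [-2.6, 1.0, -4.8]
grip_width: 0.69
time: 18.3
position: [0.6155, -0.0314, 0.0961]
tool_rot: [-1.775, -1.437, -1.022]
ft_force: [-5.2, -4.3, -2.2]
grip_width: 0.692
time: 18.6
position: [0.6154, -0.0313, 0.0962]
tool_rot: [-1.777, -1.437, -1.022]
ft_force: [-7.8, -9.2, -0.7]
grip_width: 0.684
```

```bash
python3 -m jog '[[[-0.12,0,-0.2,0,0,0,5],[0,0.15,0,0,0,0,5],[0,0.15,0,0,0,0,5],[0,0,0,0,0,0,5]]]';python3 st.py; python3 -m jog '[[[0,0.15,0,0,0,0,5],[0,0,0,0,0,0,5],[0,0,0,0,0,0,5]]]'
```

```text
time: 19.0
position: [0.6157, -0.0316, 0.0963]
tool_rot: [-1.771, -1.434, -1.018]
ft_force: [-14.6, -4.2, 3.0]
grip_width: 0.69
19.0 [ 0.6157 -0.0316  0.0963] q [ 0.1483  0.6733  0.4377  1.7263 -1.1976  1.5657  0.8894] F [-14.6369  -4.1711   3.0248] T [-1.345   2.0781  1.952 ] g 0.6898910852621033
[[ 0.1068  0.9789  0.1744]
 [ 0.4877 -0.2045  0.8487]
 [ 0.8664 -0.0056 -0.4993]]
time: 19.3
position: [0.6158, -0.0316, 0.0964]
tool_rot: [-1.769, -1.433, -1.016]
ft_force: [-18.7, -4.2, 4.2]
grip_width: 0.687
```

```bash
python3 -m jog '[[[0,-0.3,0,0,0,0,5],[0,-0.25,0,0,0,0,5],[-0.09,0,0.05,0,0,0,5],[-0.09,0,0.05,0,0,0,5],[0,0,0,0,0,0,5],[0,0,0,0,0,0,5]]]';python3 st.py; python3 -m jog '[[[-0.09,0,0.05,0,0,0,5],[0,0,0,0,0,0,5],[0,0,0,0,0,0,5]]]'; python3 -m jog '[[[-0.09,0,0.05,0,0,0,5],[0,0,0,0,0,0,5],[0,0,0,0,0,0,5]]]'
```

```text
time: 19.9
position: [0.6153, -0.0315, 0.0959]
tool_rot: [-1.773, -1.437, -1.026]
ft_force: [-4.9, -5.5, 2.4]
grip_width: 0.689
19.9 [ 0.6153 -0.0315  0.0959] q [ 0.1483  0.67    0.438   1.7334 -1.2018  1.56    0.8977] F [-4.9489 -5.528   2.4169] T [-1.1858  0.9377  0.7674] g 0.6887351739879742
[[ 0.1025  0.9781  0.1812]
 [ 0.4885 -0.2081  0.8474]
 [ 0.8665  0.0016 -0.4991]]
time: 20.2
position: [0.6153, -0.0315, 0.0953]
tool_rot: [-1.772, -1.437, -1.027]
ft_force: [-5.7, -6.2, 4.2]
grip_width: 0.688
time: 20.5
position: [0.6153, -0.0315, 0.0943]
tool_rot: [-1.772, -1.436, -1.027]
ft_force: [-6.5, -8.0, 5.0]
grip_width: 0.685
```

```bash
python3 -m jog '[[[-0.09,0,0.05,0,0,0,5],[0,0,0,0,0,0,5],[0,0,0,0,0,0,5]]]'; python3 -m jog '[[[-0.09,0,0.05,0,0,0,5],[0,0,0,0,0,0,5],[0,0,0,0,0,0,5]]]';python3 -m jog '[[[-0.09,0,0.05,0,0,0,5],[0,0,0,0,0,0,5],[0,0,0,0,0,0,5]]]'; python3 st.py
```

```text
time: 20.8
position: [0.6153, -0.0315, 0.0935]
tool_rot: [-1.772, -1.436, -1.027]
ft_force: [-5.5, -6.2, 5.6]
grip_width: 0.688
time: 21.1
position: [0.6153, -0.0315, 0.0935]
tool_rot: [-1.771, -1.436, -1.028]
ft_force: [-7.2, -6.3, 8.8]
grip_width: 0.687
time: 21.4
position: [0.6153, -0.0316, 0.0935]
tool_rot: [-1.769, -1.436, -1.03]
ft_force: [-8.9, -7.1, 12.3]
grip_width: 0.687
21.4 [ 0.6153 -0.0316  0.0935] q [ 0.1503  0.676   0.4369  1.7328 -1.2052  1.5617  0.9042] F [-8.9183 -7.0661 12.3101] T [-0.1136  1.4094  1.1285] g 0.6872222948938039
[[ 0.1006  0.9783  0.1813]
 [ 0.4857 -0.2073  0.8492]
 [ 0.8683  0.0027 -0.4959]]
```

```bash
python3 -m jog '[[[0.2,0,-0.12,0,0,0,5],[0,0,0,0,0,0,5],[0,0,0,0,0,0,6.2],[0,0,0,0,0,0,6.4],[0,0,0,0,0,0,6.8],[0,0,0,0,0,0,7.4],[0,0,0,0,0,0,8],[0,0,0,0,0,0,8.7],[0,0,0,0,0,0,8.7]]]' 20; python3 st.py
```

```text
time: 22.3
position: [0.615, -0.03, 0.0913]
tool_rot: [-1.772, -1.437, -1.024]
ft_force: [1.2, -0.1, 0.5]
grip_width: 0.971
22.3 [ 0.615  -0.03    0.0913] q [ 0.1481  0.6759  0.4351  1.7347 -1.203   1.556   0.902 ] F [ 1.1552 -0.1247  0.4642] T [-1.0663  0.275   0.0091] g 0.9713753843681872
[[ 0.1035  0.9783  0.1792]
 [ 0.4888 -0.207   0.8475]
 [ 0.8662 -0.0001 -0.4997]]
```

```bash
python3 -m jog '[[[0,0,-0.7,0,0,0,8.7],[0,0,-1.5,0,0,0,8.7],[0,0,-2,0,0,0,8.7],[0,0,-2.5,0,0,0,8.7],[0,0,-2.5,0,0,0,8.7],[0,0,-2.5,0,0,0,8.7],[0,0,-2.5,0,0,0,8.7],[0,0,-2.5,0,0,0,8.7],[2,0,-1,0,0,0,8.7],[2.5,0,-1.5,0,0,0,8.7],[0,0,0,0,0,0,8.7]]]'; python3 st.py; python3 - <<'E'
from h import *
i=imaging.get_image("scene")
j=imaging.get_image("wrist")
cv2.imwrite("pics/s5.png",np.hstack([cv2.resize(i["frame"][160:260,180:280,::-1],(400,400),interpolation=cv2.INTER_CUBIC),cv2.resize(j["frame"][100:300,150:350,::-1],(400,400),interpolation=cv2.INTER_CUBIC)]))
np.savez("w5.npz",K=j["intrinsics"],P=j["pose"],f=j["frame"])
E
```

```text
time: 23.4
position: [0.5856, -0.1742, 0.2314]
tool_rot: [-1.776, -1.442, -1.03]
ft_force: [0.3, -1.1, 0.9]
grip_width: 0.996
23.4 [ 0.5856 -0.1742  0.2314] q [ 0.3102  0.6078  0.5336  1.5209 -1.089   1.8461  0.7904] F [ 0.2976 -1.1249  0.869 ] T [-1.1163  0.2833 -0.0049] g 0.9963553078777554
[[ 0.0989  0.9778  0.1846]
 [ 0.4921 -0.2093  0.845 ]
 [ 0.8649  0.0073 -0.5019]]
```

View pics/s5.png

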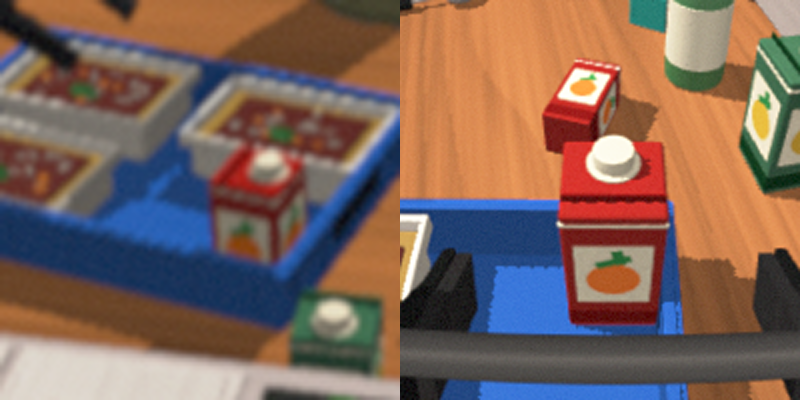

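Standing in the corner. I want a check of the gaps from above.

```bash
python3 -m jog '[[[3,0,-1.7,0,-7.5,0,8.7],[1,0,-1,0,-7.5,0,8.7],[0,0,-1,0,-7.5,0,8.7],[0,0,-2,0,-7.5,0,8.7],[0,0,-2,0,-7.5,0,8.7],[0,0,-2,0,-7.5,0,8.7],[0,0,-2,0,-7.5,0,8.7],[0,0,0,0,-7.5,0,8.7]]]'; python3 -m jog '[[[2,0.4,0,0,0,0,8.7],[2,0.4,0,0,0,0,8.7],[2,0.4,0,0,0,0,8.7],[2,0.4,0,0,0,0,8.7],[0,0,0,0,0,0,8.7],[0,0,0,0,0,0,8.7]]]'; python3 st.py; python3 - <<'E'
from h import *
j=imaging.get_image("wrist")
cv2.imwrite("pics/w6.png",cv2.resize(j["frame"][60:260,130:380,::-1],(750,600),interpolation=cv2.INTER_CUBIC))
np.savez("w6.npz",K=j["intrinsics"],P=j["pose"],f=j["frame"])
E
```

```text
time: 24.3
position: [0.5762, -0.2165, 0.3563]
tool_rot: [2.438, 1.969, -0.003]
ft_force: [-0.2, -0.1, -1.4]
grip_width: 1.001
time: 24.9
position: [0.6078, -0.1395, 0.3521]
tool_rot: [-2.44, -1.977, 0.003]
ft_force: [0.7, -0.3, -0.4]
grip_width: 1.002
24.9 [ 0.6078 -0.1395  0.3521] q [-0.3477  0.2717  0.6759  1.3629 -0.1673  1.5664  0.1021] F [ 0.7481 -0.2707 -0.3616] T [-0.1605  0.1051  0.0109] g 1.0021791295872622
[[ 0.2074  0.9783 -0.002 ]
 [ 0.9783 -0.2074 -0.0008]
 [-0.0012 -0.0018 -1.    ]]
```

View pics/w6.png

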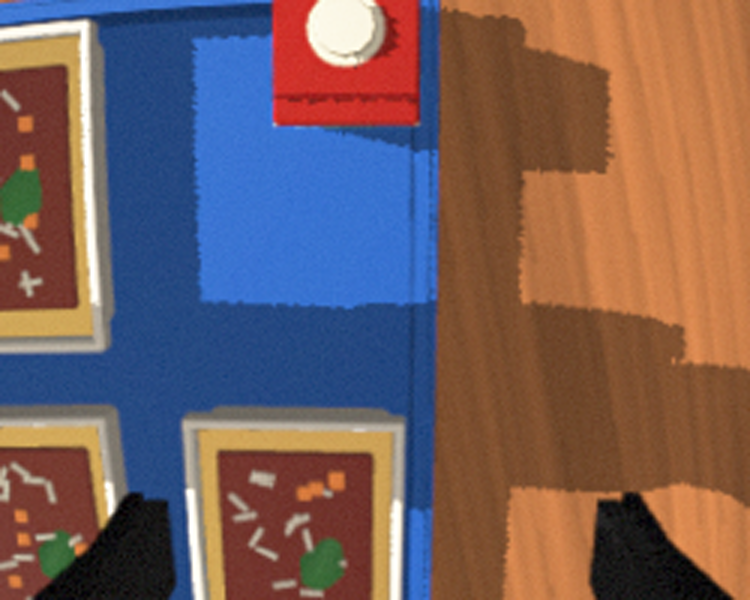

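```bash
cat > ray.py <<'E'
import numpy as np
d=np.load("w6.npz");K,P=d["K"],d["P"]
def ray(u,v,z):
    a=np.array([u-K[0,2],v-K[1,2]]);r=np.hypot(*a);th=r/K[0,0];c=np.r_[np.sin(th)*a/r,np.cos(th)]
    w=P[:3,:3]@c;return (P[:3,3]+w*(z-P[2,3])/w[2])
c,s=np.cos(-.21),np.sin(-.21)
T=lambda p:np.round(1000*np.array([c*p[0]+s*p[1],-s*p[0]+c*p[1]]),1)
E
python3 - <<'E'
from ray import *
import cv2
g=lambda x,y,z:T(ray(130+x/3,60+y/3,z))
print("outer top",g(438,150,.06),g(436,300,.06),g(434,450,.06));print("inner bottom",g(411,200,.006),g(411,290,.006))
print("carton edge",g(418,30,.126),g(418,122,.126),"left",g(273,122,.126))
cv2.imwrite("pics/w6b.png",cv2.resize(d["f"][0:120,140:300,::-1],(800,600),interpolation=cv2.INTER_CUBIC))
E
```

```text
outer top [651.5  59.8] [651.4 -14.4] [651.8 -93.8]
inner bottom [640.4  30.5] [640.7 -19.7]
carton edge [639.2 111.3] [639.3  73.3] left [580.3  73.8]
```

View pics/w6b.png

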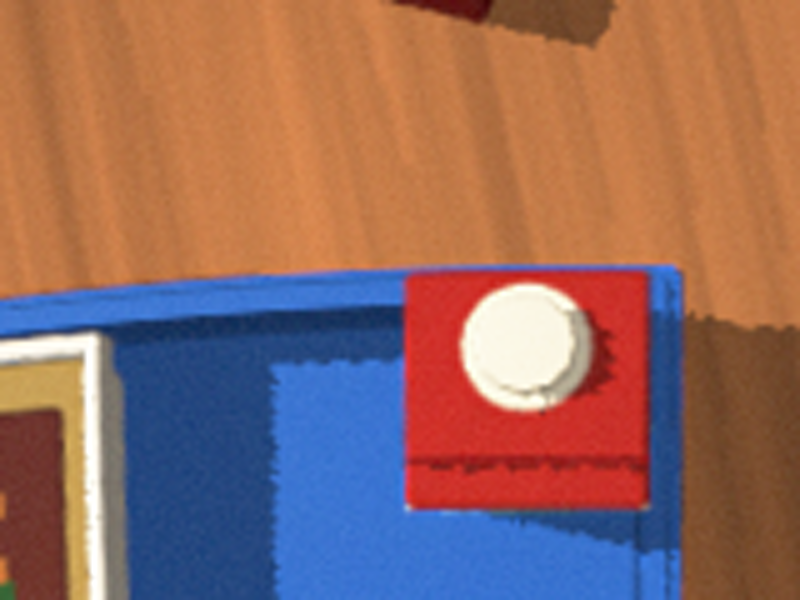

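```bash
python3 - <<'E'
from ray import *
g=lambda x,y,z:T(ray(140+x/5,y/5,z))
print("y wall outer top",g(300,272,.06),g(400,267,.06),g(660,267,.06));print("x wall outer",g(683,300,.06),g(683,560,.06))
print("carton far",g(406,273,.126),g(530,271,.126),g(648,271,.126)," near",g(407,509,.126),g(648,509,.126))
E
```

```text
y wall outer top [542.  143.6] [571.2 143.7] [645.5 142.8]
x wall outer [652.1 133.1] [652.4  56.8]
carton far [580.8 131.4] [611.  131.2] [639.5 131.2]  near [580.7  72.4] [639.6  71.9]
```

```bash
python3 - <<'E'
import numpy as np,cv2
d=np.load("w5.npz");f=d["f"][225:300,220:320,::-1];f=np.clip(f.astype(float)*1.6,0,255).astype(np.uint8)
cv2.imwrite("pics/w5z.png",cv2.resize(f,(800,600),interpolation=cv2.INTER_CUBIC))
E
```

```text
(no output)
```

View pics/w5z.png

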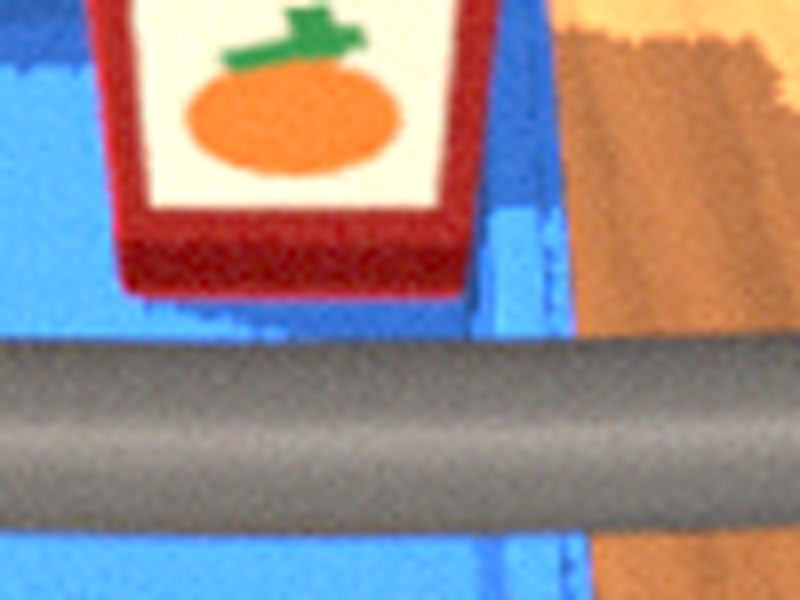

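Zoomed in, the carton's lower right corner (466,295) lies on the floor/wall line. Both wall contacts also showed up as force stops. Handing in.

```bash
python3 -c "
from bench import close_job
print(close_job())"; python3 st.py | head -1
```

```text
the job is handed in; nothing more can be done
None
the job is handed in; nothing more can be done
```

The red carton is standing cap up on the tray floor in the free corner, released, and I handed the job in at about 25 s on the robot's clock. I gripped it lying down, turned it upright in the air and carried it to the tray. There I pushed it against both walls, set it on the floor under force feedback, let go and backed off.

**Checks that agreed:**
- **Height:** the gripper stopped at the same height (0.0935 m) on both floor contacts, so the carton sits flat.
- **Walls by force:** with the carton just off the floor, both walls stopped it (about 19 N against +x and 9 N against +y), before the final lowering and release.
- **Walls by camera:** after release, its sides look parallel to the walls. Its bottom edge lies on the floor line of the +x wall, a gap of about 1 mm or less.

**Checks that disagreed:**
- **First y push:** it seemed blocked about 10 mm early. That was friction, so I lifted the carton slightly and finished the push.
- **Gaps from the outer rim:** measuring from the tray's outer top edge gives about 4 mm at both walls, still under the 5 mm limit. I take this as a measuring bias, because the floor line and the force stops point to flush. The +y gap has no second camera check after release.

I did not re-measure the meals and other objects. I saw no sign of contact with them in the forces, or in the pictures I viewed.

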